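# Complete the vial tray and ready the forceps

### The arm

A 6-joint arm with a two-finger parallel gripper is mounted at the origin on the work surface. World frame = base frame: x ahead of the robot, y to its left, z up, the work surface at z = 0. Lengths are in m, angles in degrees, forces in N, time in s.
With the tool pointing down it reaches from about 0.4 to 0.825 m from the base axis. Payload 7 kg.
Tool frame: the origin (TCP) lies at the very end of the fingers, on their centre line; the grasp point (between the pads) lies 19 mm behind it; x points along the fingers, z is the direction in which the jaws open and shut, and the axes are right-handed (so a half turn about x gives the same grasp; the last joint's range is limited). The gripper opens to 88 mm and grips with 3 to 60 N. Pads are 19 mm wide; open, the fingers measure 130 mm over their backs; the gripper's body (78 mm by 193 mm) begins 47 mm behind the grasp point.
Start: joints at [84.746, 20.546, 0.682, 0, -70.136, -16.507], TCP at [0.25, 0.627, 0.227] pointing down, gripper open.
Joint ranges: [-176.03, 176.03], [-82.01, 121.73], [-58.28, 71.71], [-173.87, 95.51], [-174.79, -0.11], [-173.66, 173.66]. Speed limits (degrees/s): [136.94, 136.94, 172.46, 180, 180, 180].

### API

Orientations are given as [roll, pitch, yaw] about the fixed x, y, z axes, in that order (R = Rz(yaw) Ry(pitch) Rx(roll)).
In Python, from plant import * gives the robot as it stands.
- The arm moves only by the tool arm_command, never from a script. Its argument "commands" is one flat list of numbers, 5 for each row, row after row: the shift along the tool's x, y, z in mm, then the turn about the tool's x in degrees, then the opening in per cent of the stroke, from 0 (shut) to 100 (fully open). A call has 1 to 5 rows; each row shifts and turns the pose as measured when the row begins, along the tool's axes as they then stand; what a row does not reach is not made up. A row lasts 1/8 s, in which the tool goes at most 62.5 mm and 10.7 degrees, less where a joint would pass 70% of its speed; a pose out of reach is approached as far as the arm can. A call is refused whole if a number of a shift passes 62.5 or a number of a turn 10.7, either way. A call with a gripper value outside its range is refused whole. The fingers move at their own pace and stop on an object; the grip force is fixed at half the most. Time passes only in rows, so rows that do not move let the fingers close. It gives the time, the measured TCP pose, the force and the opening at its end, in the units of the state.
- get_obs(): the state, without advancing time (a new reading comes with each control period).
- snapshot(name): name is "side" or "top" or "wrist"; returns a dict with "frame" (420x560x3 uint8, blue, green, red), "fov_y" (degrees; the focal length in pixels is half the picture's height over the tangent of half this angle, whatever the lens; pixels are square), "cx", "cy" (the principal point, pixels), "dist" ([k1, k2, p1, p2, k3] as OpenCV has them; the pictures are not rectified), "world_to_cam" (4x4, takes a point from world to camera coordinates). Camera axes: x right, y up, looking along -z (the intrinsics and any distortion apply to the point x, -y, -z); pixel columns grow to the right and rows downward; lengths in m; the calibration is good to about 2 mm. A picture is of the moment at which its call begins. There is no depth.
- close_job(): hands the job in, once; it reports no verdict.
The state is a dict: "clock": time; "joint_pos": joint angles; "qvel": joint speeds; "tau": joint torques, N m; "tool_pos": TCP position; "orientation": TCP orientation; "force": force on the tool from outside, world axes, zero at the start; "moment": the same for the moment, N m; "opening": finger opening in m.
Only numpy, scipy, OpenCV 4.12 (cv2) and the standard library are available. Lean on these libraries where they do the work, as an engineer would, in place of code of your own. Each camera call takes 0.05 s, during which the arm holds its last target. There are 200 camera calls.

### The job

The metal tray holds one sample vial: stand two more of the small vials from the bench in it, so that there are exactly three, all upright, and leave the other two vials and everything else where they are. Then take the sprung forceps off their rest, squeeze them until the pointer stands midway between the two marked lines (tips 22 mm apart, just wide enough to pass over a vial), and hold both tips over the tray, clear above the vials. Finish there, still holding the forceps in the air with that gap kept steady.

Things in the scene. Friction and masses are not known exactly. Their poses are not given: they have to be found in the camera images.
- tray: open aluminium instrument tray, 180 mm (its x) by 130 mm (its y), 22 mm high, walls and floor 3 mm thick; fixed to the bench; origin at the centre of its underside, on the bench. The bench is at z = 0
- vial_a: amber glass sample vial with a white cap, an upright cylinder 16 mm in diameter and 40 mm tall, 15 g; origin at the centre of its underside, z up. It stands in the tray at the start, somewhere on its floor
- vial_b: amber glass sample vial with a white cap, an upright cylinder 16 mm in diameter and 40 mm tall, 15 g; origin at the centre of its underside, z up. It stands on the bench at the start; the four on the bench are alike, any two will do
- vial_c: amber glass sample vial with a white cap, an upright cylinder 16 mm in diameter and 40 mm tall, 15 g; origin at the centre of its underside, z up. It stands on the bench at the start; the four on the bench are alike, any two will do
- vial_d: amber glass sample vial with a white cap, an upright cylinder 16 mm in diameter and 40 mm tall, 15 g; origin at the centre of its underside, z up. It stands on the bench at the start; the four on the bench are alike, any two will do
- vial_e: amber glass sample vial with a white cap, an upright cylinder 16 mm in diameter and 40 mm tall, 15 g; origin at the centre of its underside, z up. It stands on the bench at the start; the four on the bench are alike, any two will do
- rest: white plastic forceps rest, fixed; origin at the centre of its underside. Base plate 175 x 85 x 6 mm; two posts rise to 40 mm: the rear one 24 mm long (x) and 40 mm wide at x = -78 mm, the front one 14 mm long and 76 mm wide at x = +42 mm; between them, under the grips, only the base plate
- forceps: large sprung steel forceps, about 72 g, lying loose on the rest, underside 40 mm above the bench. Origin between the arm pivots at the back, on the underside; x to the tips, y across, z up. Bridge from x = -19 to +3 mm, tips end at 145 mm, centre of mass near 60 mm. Arms 12 mm tall, 3 mm thick, hinged at the back, sprung open, moving alike
- forceps_grip (a point): midway between the flat ribbed grips (32 mm long, 18 mm tall, one on each arm), 85 mm ahead of the forceps' origin, 9 mm above the underside; axes as the forceps'; squeeze along y. Width over the grips: 52 mm open, 38 at the marked gap (faces parallel), 26 shut; tip gap changes 1.7 times as much. Spring: 2 N a side open, 5 N at the mark, so an unlimited grip overshoots
- forceps_mark (a point): the two dark lines on a thin white tongue that is fixed to the left arm and lies across the right arm, on top, about 113 mm ahead of the pivots. A small dark pointer on the right arm stands midway between the lines at a tip gap of 22 mm, and on a line at about 18 or 26 mm. Moves with the left arm
- forceps_left (a joint): angle of the left arm, rad: 0 when sprung open, growing as it is squeezed; the right arm follows equally. Tip gap in mm = 46.5 - 290 x this angle, so 0.085 is the marked gap of 22 mm; stops at 0.16
- forceps_left_tip (a point): end of the left (+y) arm at its tip, on the inner face, 7 mm above the underside; 145 mm ahead of the pivots, 60 mm ahead of the middle of the grips
- forceps_right_tip (a point): the same on the right (-y) arm; the tip gap is the distance between these two points
- jar: bystander: small screw-top jar, 42 mm in diameter, 36 mm tall, among the vials; origin at the centre of its underside
- tape: bystander: roll of tape lying flat, 84 mm in diameter, 22 mm high; origin at the centre of its underside
- cup: bystander: clear specimen cup with white lid, 62 mm in diameter, 70 mm tall; origin at the centre of its underside
- stapler: bystander: stapler, 45 x 150 mm, 42 mm tall; origin at the centre of its underside
- rinse: bystander: white bottle, 68 mm in diameter, 120 mm tall; origin at the centre of its underside

How it is judged (in metres and radians):
On the way, in this order (a step that is already met when the one before it is completed fails the run):
1. exactly three vials stand upright and released in the tray, the other two still in their places (angle between each of vial_a, vial_b, vial_c, vial_d, vial_e's own z axis and vertical below 0.15 rad and linear speed of each of vial_a, vial_b, vial_c, vial_d, vial_e below 0.03 m/s and x of vial_a in the frame of tray between -0.083 and 0.083 m and y of vial_a in the frame of tray between -0.058 and 0.058 m and z of vial_a in the frame of tray below 0.01 m and (distance of vial_b from where it was at the start of the episode below 0.025 m or (x of vial_b in the frame of tray between -0.083 and 0.083 m and y of vial_b in the frame of tray between -0.058 and 0.058 m and z of vial_b in the frame of tray below 0.01 m)) and (distance of vial_c from where it was at the start of the episode below 0.025 m or (x of vial_c in the frame of tray between -0.083 and 0.083 m and y of vial_c in the frame of tray between -0.058 and 0.058 m and z of vial_c in the frame of tray below 0.01 m)) and (distance of vial_d from where it was at the start of the episode below 0.025 m or (x of vial_d in the frame of tray between -0.083 and 0.083 m and y of vial_d in the frame of tray between -0.058 and 0.058 m and z of vial_d in the frame of tray below 0.01 m)) and (distance of vial_e from where it was at the start of the episode below 0.025 m or (x of vial_e in the frame of tray between -0.083 and 0.083 m and y of vial_e in the frame of tray between -0.058 and 0.058 m and z of vial_e in the frame of tray below 0.01 m)) and ((distance of each of vial_b, vial_c from where it was at the start of the episode above 0.025 m and distance of each of vial_d, vial_e from where it was at the start of the episode below 0.025 m) or (distance of each of vial_b, vial_d from where it was at the start of the episode above 0.025 m and distance of each of vial_c, vial_e from where it was at the start of the episode below 0.025 m) or (distance of each of vial_b, vial_e from where it was at the start of the episode above 0.025 m and distance of each of vial_c, vial_d from where it was at the start of the episode below 0.025 m) or (distance of each of vial_b, vial_e from where it was at the start of the episode below 0.025 m and distance of each of vial_c, vial_d from where it was at the start of the episode above 0.025 m) or (distance of each of vial_b, vial_d from where it was at the start of the episode below 0.025 m and distance of each of vial_c, vial_e from where it was at the start of the episode above 0.025 m) or (distance of each of vial_b, vial_c from where it was at the start of the episode below 0.025 m and distance of each of vial_d, vial_e from where it was at the start of the episode above 0.025 m)) and contact force between the fingers and vial_a below 0.05 N and contact force between the fingers and vial_b below 0.05 N and contact force between the fingers and vial_c below 0.05 N and contact force between the fingers and vial_d below 0.05 N and contact force between the fingers and vial_e below 0.05 N), for 0.2 s.
2. the forceps are held in the air over the tray with the tips steady at the marked gap (distance between forceps_left_tip and forceps_right_tip between 0.0185 and 0.0255 m and x of forceps_left_tip in the frame of tray between -0.09 and 0.09 m and y of forceps_left_tip in the frame of tray between -0.065 and 0.065 m and height (world z) of each of forceps_left_tip, forceps_right_tip above 0.048 m and x of forceps_right_tip in the frame of tray between -0.09 and 0.09 m and y of forceps_right_tip in the frame of tray between -0.065 and 0.065 m and contact force between the fingers and forceps above 1 N and contact force between forceps and tray below 0.05 N and contact force between forceps and rest below 0.05 N and contact force between forceps and vial_a below 0.05 N and contact force between forceps and vial_b below 0.05 N and contact force between forceps and vial_c below 0.05 N and contact force between forceps and vial_d below 0.05 N and contact force between forceps and vial_e below 0.05 N and velocity of joint forceps_left between -0.08 and 0.08 rad/s and linear speed of forceps below 0.04 m/s), for 0.5 s.
At the end, for the whole second after the job is handed in: Exactly three vials upright in the tray, released; the other two within 25 mm of their start. Forceps carried by the fingers alone, both tips over the tray and over 48 mm above the bench (vial tops in the tray: 43 mm), tip gap steady at 18.5 to 25.5 mm (all of step 2 and angle between each of vial_a, vial_b, vial_c, vial_d, vial_e's own z axis and vertical below 0.15 rad and linear speed of each of vial_a, vial_b, vial_c, vial_d, vial_e below 0.03 m/s and x of vial_a in the frame of tray between -0.083 and 0.083 m and y of vial_a in the frame of tray between -0.058 and 0.058 m and z of vial_a in the frame of tray below 0.01 m and (distance of vial_b from where it was at the start of the episode below 0.025 m or (x of vial_b in the frame of tray between -0.083 and 0.083 m and y of vial_b in the frame of tray between -0.058 and 0.058 m and z of vial_b in the frame of tray below 0.01 m)) and (distance of vial_c from where it was at the start of the episode below 0.025 m or (x of vial_c in the frame of tray between -0.083 and 0.083 m and y of vial_c in the frame of tray between -0.058 and 0.058 m and z of vial_c in the frame of tray below 0.01 m)) and (distance of vial_d from where it was at the start of the episode below 0.025 m or (x of vial_d in the frame of tray between -0.083 and 0.083 m and y of vial_d in the frame of tray between -0.058 and 0.058 m and z of vial_d in the frame of tray below 0.01 m)) and (distance of vial_e from where it was at the start of the episode below 0.025 m or (x of vial_e in the frame of tray between -0.083 and 0.083 m and y of vial_e in the frame of tray between -0.058 and 0.058 m and z of vial_e in the frame of tray below 0.01 m)) and ((distance of each of vial_b, vial_c from where it was at the start of the episode above 0.025 m and distance of each of vial_d, vial_e from where it was at the start of the episode below 0.025 m) or (distance of each of vial_b, vial_d from where it was at the start of the episode above 0.025 m and distance of each of vial_c, vial_e from where it was at the start of the episode below 0.025 m) or (distance of each of vial_b, vial_e from where it was at the start of the episode above 0.025 m and distance of each of vial_c, vial_d from where it was at the start of the episode below 0.025 m) or (distance of each of vial_b, vial_e from where it was at the start of the episode below 0.025 m and distance of each of vial_c, vial_d from where it was at the start of the episode above 0.025 m) or (distance of each of vial_b, vial_d from where it was at the start of the episode below 0.025 m and distance of each of vial_c, vial_e from where it was at the start of the episode above 0.025 m) or (distance of each of vial_b, vial_c from where it was at the start of the episode below 0.025 m and distance of each of vial_d, vial_e from where it was at the start of the episode above 0.025 m))); the arm keeps its last pose, push and grip.
It fails at once if the small screw-top jar is shifted by more than 30 mm (distance of jar from where it was at the start of the episode above 0.03 m).
It fails at once if the roll of tape is shifted by more than 30 mm (distance of tape from where it was at the start of the episode above 0.03 m).
It fails at once if the specimen cup is shifted by more than 30 mm (distance of cup from where it was at the start of the episode above 0.03 m).
It fails at once if the stapler is shifted by more than 30 mm (distance of stapler from where it was at the start of the episode above 0.03 m).
It fails at once if the rinse bottle is shifted by more than 30 mm (distance of rinse from where it was at the start of the episode above 0.03 m).
It also fails if it takes over 61 s, if anything falls off the work surface, if the arm or the gripper's body presses on something with over 40 N, if the wrist force passes 120 N, or if a joint passes its speed limit or range.

## Working session

There is one attempt and no reset: what is moved stays moved. The work goes in short steps, Python scripts to look and compute and a tool call to move; the robot and the scene stay as the last step left them, time stands still between calls to the robot, and variables do not carry over. Pictures are saved under pics/ and viewed, about 8 in all and at most 12, crops included, and the job is handed in when it is done.

Besides the shell and the picture viewer there is one more tool, called after "Request:" as name(argument=value, ...), one argument or row to a line, values as JSON. arm_command: Moves the arm, as the interface text tells. Its arguments: {"type":"object","properties":{"commands":{"type":"array"}},"required":["commands"]}

```bash
ls; mkdir -p pics; cat > h.py <<'E'
from plant import *
import numpy as np, cv2
def K(s):
    f=s["frame"].shape[0]/2/np.tan(np.radians(s["fov_y"])/2)
    return np.array([[f,0,s["cx"]],[0,f,s["cy"]],[0,0,1.]])
def ray(s,uv,z):
    p=cv2.undistortPoints(np.array(uv,float).reshape(-1,1,2),K(s),np.array(s["dist"],float)).reshape(-1,2)
    T=np.linalg.inv(np.array(s["world_to_cam"])); c=T[:3,3]
    d=np.c_[p[:,0],-p[:,1],-np.ones(len(p))]@T[:3,:3].T
    return c+d*((z-c[2])/d[:,2])[:,None]
def proj(s,P):
    P=np.array(P,float).reshape(-1,3); M=np.array(s["world_to_cam"])
    q=P@M[:3,:3].T+M[:3,3]; q=q*[1,-1,-1]
    return cv2.projectPoints(q,np.zeros(3),np.zeros(3),K(s),np.array(s["dist"],float))[0].reshape(-1,2)
E
python3 - <<'E'
from h import *
import pickle
for n in ("top","side","wrist"):
    s=snapshot(n); pickle.dump(s,open(n+".pkl","wb")); f=s["frame"]
    cv2.imwrite(f"pics/{n}0.png",cv2.resize(f,(784,588),interpolation=cv2.INTER_CUBIC))
    print(n,np.linalg.inv(s["world_to_cam"])[:3,3].round(3),s["fov_y"])
o=get_obs();print(o)
E
```

```text
pics
top [0.365 0.061 1.474] 43.26591266619967
side [ 0.313 -0.597  0.739] 49.11954467170701
wrist [0.315 0.6   0.384] 67.88075898105177
{'clock': 0.15, 'joint_pos': array([ 8.47462144e+01,  2.05817579e+01,  6.48629305e-01, -1.19115305e-02,
       -7.01348633e+01, -1.65071603e+01]), 'qvel': array([-0.02804117, -0.08389638,  0.11896262,  0.16851312,  0.00766715,
       -0.05390036]), 'tau': array([-1.52191515e-03, -5.83275068e+01,  2.93292153e+01,  7.00127006e+00,
        8.77939747e-03, -1.06676184e-04]), 'tool_pos': array([0.25015124, 0.62657932, 0.22587059]), 'orientation': array([   7.15484054,   89.93109176, -104.61015968]), 'force': array([-0.88959811, -0.26833481,  0.07776622]), 'moment': array([-0.00315966, -0.02065571,  0.04660008]), 'opening': 0.08787555065658897}
```

View pics/top0.png

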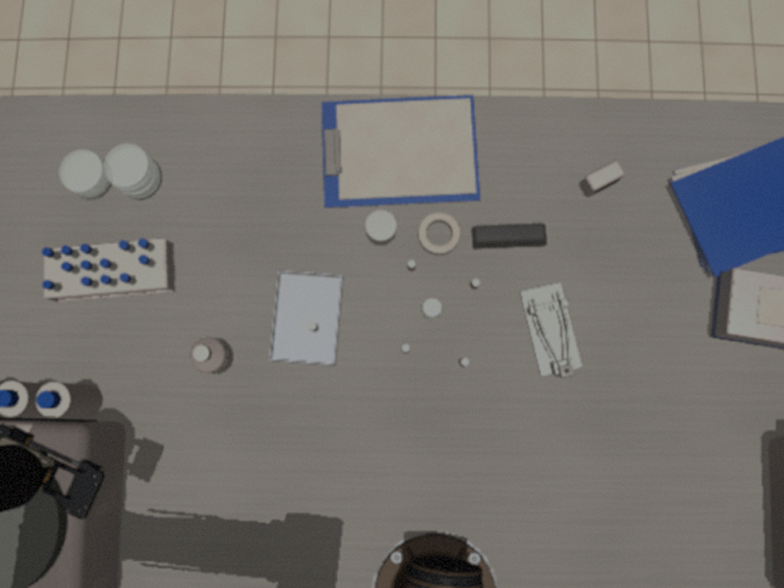

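View pics/side0.png

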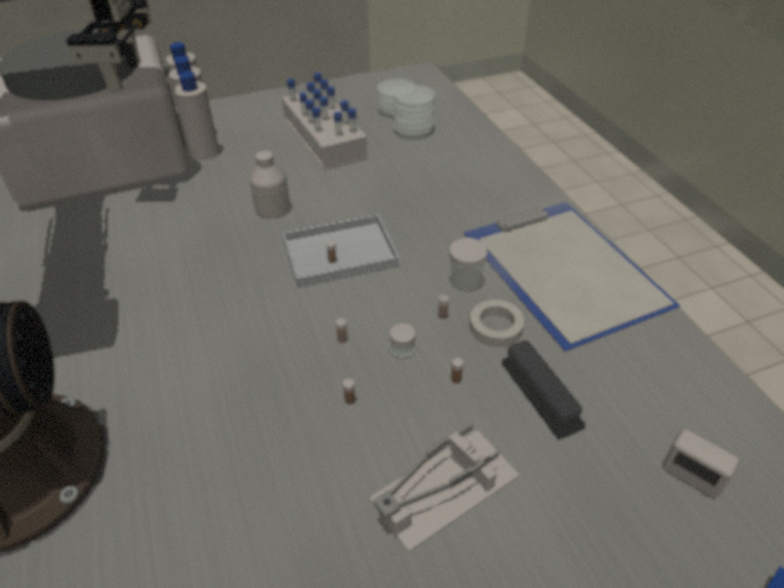

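Top view (784 px wide): the bench vials are at about (411,265), (475,283), (406,348) and (464,362). The jar is at (432,308), the tray centre near (307,318) with a vial at (313,327), and the rest and forceps are around (550,330). The tips point up and left, which is +x and slightly +y.

```bash
python3 - <<'E'
from h import *
import pickle
from scipy.spatial.transform import Rotation as R
s=pickle.load(open("top.pkl","rb")); f=s["frame"]; k=5/7
g=cv2.cvtColor(f,cv2.COLOR_BGR2GRAY)
def blob(u,v,r=9,name=""):
    u*=k;v*=k;u0,v0=int(u)-r,int(v)-r;p=g[v0:v0+2*r,u0:u0+2*r].astype(float)
    m=(p>(np.median(p)+p.max())/2).astype(np.uint8)
    n,l,st,c=cv2.connectedComponentsWithStats(m);i=1+np.argmin([np.hypot(*(c[j]-r))-0.05*st[j,4] for j in range(1,n)])
    return c[i]+[u0,v0],st[i,4]
for n,u,v,z in [("p1",411,265,.04),("p2",475,283,.04),("p3",406,348,.04),("p4",464,362,.04),("a",313,327,.043)]:
    c,a=blob(u,v);print(n,c.round(1),a,ray(s,c,z)[0].round(4))
print("jar",ray(s,[432*k,308*k],.036).round(3))
print("cup",ray(s,[380*k,225*k],.07).round(3),"rinse",ray(s,[201*k,353*k],.12).round(3),"tape",ray(s,[439*k,233*k],.022).round(3))
m=((g>140)&(np.indices(g.shape)[1]<250)).astype(np.uint8)
def rect(u,v,z,th,xr):
    m=(g>th).astype(np.uint8);n,l,st,c=cv2.connectedComponentsWithStats(m)
    i=l[int(v*k),int(u*k)];pts=np.argwhere(l==i)[:,::-1].astype(float)
    P=ray(s,pts,z)[:,:2];r=cv2.minAreaRect((P*1000).astype(np.float32));print(i,r)
rect(300,300,.003,120,0);rect(548,360,.006,120,0)
rect(300,300,.003,105,0);rect(548,360,.006,105,0)
o=get_obs();print(R.from_euler("xyz",o["orientation"],degrees=True).as_matrix().round(3))
c=f[190:280,355:425];cv2.imwrite("pics/rest.png",cv2.resize(c,None,fx=6,fy=6,interpolation=cv2.INTER_CUBIC))
E
```

```text
p1 [293.4 187.8] 21 [0.6383 0.0535 0.04  ]
p2 [339.8 201.2] 19 [ 0.6025 -0.0743  0.04  ]
p3 [289.2 247.8] 20 [0.4729 0.0628 0.04  ]
p4 [332. 258.] 21 [ 0.4467 -0.053   0.04  ]
a [217.7 235.5] 6 [0.5032 0.2579 0.043 ]
jar [[0.55  0.011 0.036]]
cup [[0.707 0.114 0.07 ]] rinse [[0.45  0.438 0.12 ]] tape [[ 0.703 -0.003  0.022]]
700 ((533.6817016601562, 264.686767578125), (136.26644897460938, 189.69940185546875), 86.28213500976562)
767 ((518.3577270507812, -235.9292755126953), (193.36268615722656, 117.54044342041016), 8.135993957519531)
1 ((625.2471923828125, 106.7403564453125), (1224.8819580078125, 1729.4296875), 0.3025055527687073)
1 ((624.7171630859375, 106.64739990234375), (1222.3834228515625, 1725.9022216796875), 0.3025078773498535)
[[-0.     0.929 -0.371]
 [-0.001 -0.371 -0.929]
 [-1.     0.     0.001]]
```

View pics/rest.png

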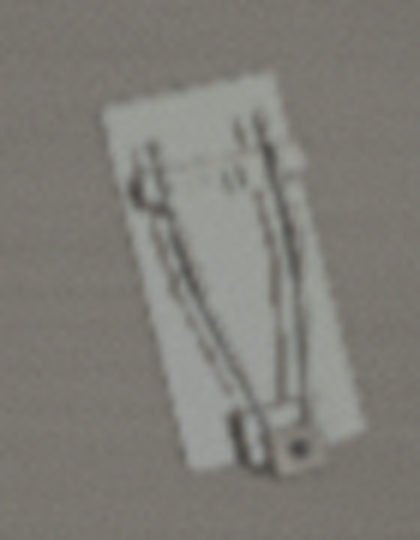

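Crop view: the forceps bridge is at (300,448), the left tip near (150,145) and the right tip near (255,110), so the tips point to +x and slightly +y. First I pick the near vials, p3 (0.473, 0.063) and p4 (0.447, -0.053), with the jaws along world y.

Request:
arm_command(
  commands=[0,40,44,-10.6,45,0,33,50,-10.6,45,0,22,57,0,45,0,22,57,0,45,0,22,57,0,45],
)

```text
clock: 0.78
tool_pos: [0.3602, 0.3397, 0.2233]
orientation: [-10.5, 89.7, -100.3]
force: [2.0, 0.5, 0.7]
opening: 0.0434
```

```bash
cat >> h.py <<'E'
from scipy.spatial.transform import Rotation as R
def delta(t):
    o=get_obs(); M=R.from_euler("xyz",o["orientation"],degrees=True).as_matrix()
    print("pos",o["tool_pos"].round(4),"open",round(o["opening"],4),"clk",o["clock"]); print(M.round(3).tolist())
    print("tool delta mm",(M.T@(np.array(t)-o["tool_pos"])*1000).round(1))
E
python3 -c "
from h import *
delta([.473,.063,.12])"
```

```text
pos [0.3602 0.3397 0.2233] open 0.0434 clk 0.775
[[-0.001, 1.0, 0.004], [-0.005, 0.004, -1.0], [-1.0, -0.001, 0.005]]
tool delta mm [104.7 111.7 276.7]
```

Request:
arm_command(
  commands=[20,22,55,0,45,20,22,55,0,45,20,22,55,0,45,22,22,55,0,45,22,22,55,0,45],
)

```text
clock: 1.4
tool_pos: [0.471, 0.0653, 0.1234]
orientation: [93.1, 89.7, 3.6]
force: [0.7, 1.3, -0.6]
opening: 0.0396
```

Request:
arm_command(
  commands=[0,0,0,0,45],
)

```text
clock: 1.52
tool_pos: [0.4703, 0.0614, 0.1215]
orientation: [27.4, 89.9, -62.6]
force: [-0.1, -1.4, 0.9]
opening: 0.0395
```

```bash
python3 -c "
from h import *
import pickle
s=snapshot('wrist');pickle.dump(s,open('w1.pkl','wb'));cv2.imwrite('pics/w1.png',s['frame'])
delta([.473,.063,.12]);print(proj(s,[[.473,.063,.04],[.447,-.053,.04],[.55,.011,.036]]))"
```

```text
pos [0.4707 0.063  0.1224] open 0.0396 clk 1.575
[[0.002, 1.0, 0.003], [-0.001, 0.003, -1.0], [-1.0, 0.002, 0.001]]
tool delta mm [ 2.4  2.3 -0. ]
[[277.96202387 213.35226624]
 [417.24532039 243.3773116 ]
 [346.79010941 113.62575464]]
```

View pics/w1.png

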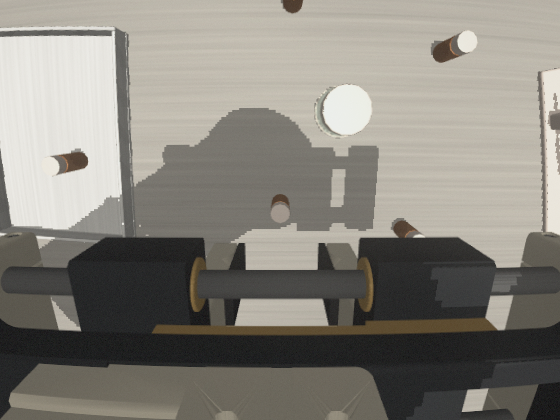

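The wrist view shows p3's cap at (280,214), against a predicted (278,213), centred between the fingers. Going down to grip it.

Request:
arm_command(
  commands=[55,2,0,0,45,53,0,0,0,45,0,0,0,0,45,0,0,0,0,0,0,0,0,0,0],
)

```text
clock: 2.2
tool_pos: [0.4776, 0.0687, 0.0184]
orientation: [106.5, 89.3, 17.0]
force: [0.4, 0.1, 0.5]
opening: 0.0249
```

Request:
arm_command(
  commands=[0,0,0,0,0,0,0,0,0,0,-40,0,0,0,0,-60,0,0,0,0],
)

```text
clock: 2.7
tool_pos: [0.4749, 0.0679, 0.1204]
orientation: [104.3, 89.4, 14.8]
force: [1.4, 1.3, -0.2]
opening: 0.015
```

```bash
python3 -c "
from h import *
delta([.555,.225,.11])
import pickle
a=pickle.load(open('w1.pkl','rb'));print('a',ray(a,[50,166],.043))"
```

```text
pos [0.4749 0.0679 0.1204] open 0.015 clk 2.7
[[0.01, 1.0, 0.008], [0.003, 0.008, -1.0], [-1.0, 0.01, -0.003]]
tool delta mm [  11.6   81.3 -156.4]
a [[0.51254068 0.24306574 0.043     ]]
```

Request:
arm_command(
  commands=[0,27,-52,0,0,0,27,-52,0,0,0,27,-52,0,0,0,0,0,0,0],
)

```text
clock: 3.2
tool_pos: [0.5602, 0.2303, 0.1331]
orientation: [116.6, 88.4, 27.0]
force: [-0.3, -0.9, -0.5]
opening: 0.0151
```

```bash
python3 -c "
from h import *
import pickle
s=snapshot('wrist');cv2.imwrite('pics/w2.png',s['frame'])
delta([.555,.225,.022])
t=pickle.load(open('top.pkl','rb'));print('a',ray(t,[223.6,233.6],.043))"
```

```text
pos [0.5591 0.2286 0.1329] open 0.0152 clk 3.25
[[0.023, 1.0, 0.006], [0.012, 0.005, -1.0], [-1.0, 0.024, -0.012]]
tool delta mm [110.7  -6.7   4.9]
a [[0.50863922 0.24181972 0.043     ]]
```

View pics/w2.png

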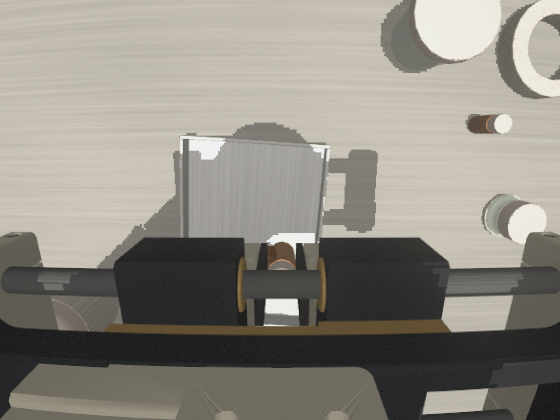

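```bash
python3 -c "
from h import *
s=snapshot('wrist')
print(ray(s,[[182,137],[328,147],[321,240],[181,235]],.022).round(4))
t=__import__('pickle').load(open('top.pkl','rb'))
import numpy as np
print(ray(t,np.array([[280,270],[342,276],[333,365],[272,360]])*5/7,.022).round(4))"
```

```text
[[0.6229 0.3145 0.022 ]
 [0.6148 0.1895 0.022 ]
 [0.5312 0.1925 0.022 ]
 [0.5347 0.3214 0.022 ]]
[[0.6242 0.3142 0.022 ]
 [0.6135 0.1898 0.022 ]
 [0.4367 0.2031 0.022 ]
 [0.4446 0.3235 0.022 ]]
```

The tray's long axis is along world x, centred near (0.530, 0.258) and turned about -4°. The w2 view shows vial_a at (282,255), behind the fingers, and the tray's right wall at column 325. I'm moving the placing target to (0.575, 0.255).

Request:
arm_command(
  commands=[0,13,-25,0,0,50,0,0,0,0,40,0,0,0,0],
)

```text
clock: 3.68
tool_pos: [0.5745, 0.2525, 0.0463]
orientation: [119.8, 88.1, 29.9]
force: [0.4, -0.1, -0.0]
opening: 0.015
```

```bash
python3 -c "
from h import *
delta([.575,.255,.021])"
```

```text
pos [0.5745 0.2525 0.0463] open 0.015 clk 3.675
[[0.029, 1.0, 0.003], [0.016, 0.002, -1.0], [-0.999, 0.029, -0.016]]
tool delta mm [25.3 -0.2 -2.1]
```

Request:
arm_command(
  commands=[23,0,-2,0,0,0,0,0,0,0],
)

```text
clock: 3.92
tool_pos: [0.5732, 0.2513, 0.0209]
orientation: [118.4, 88.3, 28.4]
force: [0.2, -0.5, 0.0]
opening: 0.0153
```

```bash
python3 -c "
from h import *
delta([.575,.255,.021]);print(get_obs()['force'])"
```

```text
pos [0.5732 0.2513 0.0209] open 0.0153 clk 3.925
[[0.025, 1.0, 0.001], [0.014, 0.0, -1.0], [-1.0, 0.025, -0.014]]
tool delta mm [ 0.   1.8 -3.7]
[ 0.16220361 -0.53657087  0.01788875]
```

Request:
arm_command(
  commands=[0,0,0,0,34,0,0,0,0,34,0,0,0,0,34],
)

```text
clock: 4.3
tool_pos: [0.573, 0.2499, 0.0228]
orientation: [119.2, 88.3, 29.2]
force: [0.6, -0.2, 0.3]
opening: 0.0296
```

Request:
arm_command(
  commands=[-50,0,0,0,45,-55,0,0,0,45,0,0,0,0,45],
)

```text
clock: 4.68
tool_pos: [0.5703, 0.2481, 0.1314]
orientation: [118.8, 88.3, 28.8]
force: [0.2, 0.7, -1.0]
opening: 0.0393
```

```bash
python3 -c "
from h import *
delta([.447,-.053,.12]);print(get_obs()['force'])
s=snapshot('top');f=s['frame'][180:270,185:255];cv2.imwrite('pics/t2.png',cv2.resize(f,None,fx=5,fy=5,interpolation=cv2.INTER_CUBIC))
s=snapshot('wrist');cv2.imwrite('pics/w3.png',s['frame']);print(proj(s,[[.574,.252,.043]]))"
```

```text
pos [0.5703 0.2481 0.1314] open 0.0393 clk 4.675
[[0.027, 1.0, -0.001], [0.015, -0.001, -1.0], [-1.0, 0.027, -0.015]]
tool delta mm [   3.7 -123.1  301.4]
[ 0.23522276  0.73581046 -0.97561494]
[[275.7905495  211.34157132]]
```

View pics/w3.png

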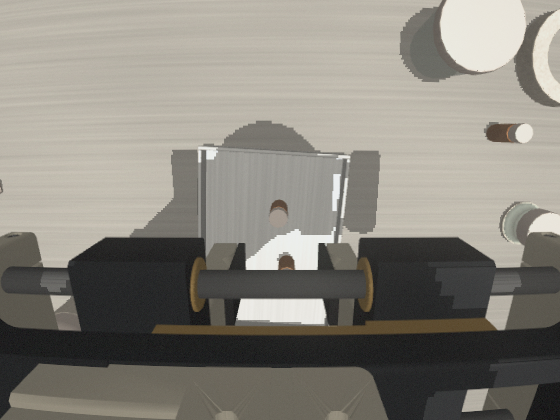

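The first vial stands in the tray with its cap at (279,215), close to the predicted spot. Now p4.

Request:
arm_command(
  commands=[0,-23,57,0,45,0,-23,57,0,45,0,-23,57,0,45,0,-23,57,0,45,0,-23,57,0,45],
)

```text
clock: 5.4
tool_pos: [0.4483, -0.0405, 0.1158]
orientation: [119.2, 89.2, 29.4]
force: [1.4, -1.4, 0.3]
opening: 0.0394
```

Request:
arm_command(
  commands=[0,-8,16,0,45,0,0,0,0,45],
)

```text
clock: 5.65
tool_pos: [0.4367, -0.06, 0.1138]
orientation: [126.5, 89.4, 36.4]
force: [-0.4, 0.2, -0.1]
opening: 0.0393
```

```bash
cat > loc.py <<'E'
from h import *
def caps(p,z=.04,r=30):
    "white cap nearest the predicted point in the wrist view"
    s=snapshot('wrist');uv=proj(s,[p])[0];g=s['frame'].astype(int)
    return s,uv
E
python3 -c "
from h import *
delta([.447,-.053,.1])
s=snapshot('wrist');u=proj(s,[[.447,-.053,.04]])[0];print(u)
f=s['frame'];cv2.imwrite('pics/w4.png',f[150:270,150:420])"
```

```text
pos [ 0.4367 -0.06    0.1138] open 0.0393 clk 5.65
[[0.009, 1.0, -0.002], [0.007, -0.002, -1.0], [-1.0, 0.009, -0.007]]
tool delta mm [13.9 10.2 -6.9]
[271.63496699 207.20857387]
```

View pics/w4.png

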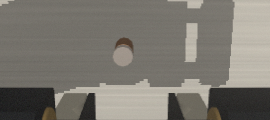

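p4's cap is at (273,206), against a predicted (272,207).

Request:
arm_command(
  commands=[0,10,-6,0,45,50,0,0,0,45,46,0,0,0,45,0,0,0,0,45],
)

```text
clock: 6.2
tool_pos: [0.4549, -0.0473, 0.0162]
orientation: [117.6, 89.1, 27.9]
force: [-0.0, 0.3, 0.4]
opening: 0.0396
```

Request:
arm_command(
  commands=[0,0,0,0,0,0,0,0,0,0,0,0,0,0,0],
)

```text
clock: 6.58
tool_pos: [0.4585, -0.0452, 0.0196]
orientation: [113.6, 88.9, 24.1]
force: [-0.1, 0.3, -1.1]
opening: 0.0149
```

```bash
python3 -c "
from h import *
delta([.465,.260,.12])"
```

```text
pos [ 0.4585 -0.0452  0.0196] open 0.0149 clk 6.575
[[0.018, 1.0, 0.008], [0.008, 0.008, -1.0], [-1.0, 0.018, -0.008]]
tool delta mm [ -97.8   10.8 -306. ]
```

Request:
arm_command(
  commands=[0,0,0,0,40,0,0,0,0,40,0,-8,0,0,40],
)

```text
clock: 6.95
tool_pos: [0.4515, -0.0451, 0.0212]
orientation: [112.5, 88.7, 23.0]
force: [-0.6, -0.2, -0.1]
opening: 0.034
```

```bash
python3 -c "
from h import *
delta([.447,-.053,.018])
delta([.447,-.053,.018])
s=snapshot('wrist')
print(proj(s,[[.447,-.053,.04]]));cv2.imwrite('pics/w5.png',cv2.resize(s['frame'][180:270,180:380],None,fx=2,fy=2))
delta([.447,-.053,.018])"
```

```text
pos [ 0.4515 -0.0451  0.0212] open 0.034 clk 6.95
[[0.022, 1.0, 0.008], [0.009, 0.007, -1.0], [-1.0, 0.022, -0.009]]
tool delta mm [ 3.  -4.6  7.9]
pos [ 0.4515 -0.0451  0.0212] open 0.034 clk 6.95
[[0.022, 1.0, 0.008], [0.009, 0.007, -1.0], [-1.0, 0.022, -0.009]]
tool delta mm [ 3.  -4.6  7.9]
[[295.22873055 281.53810694]]
pos [ 0.4496 -0.0454  0.0209] open 0.0344 clk 7.0
[[0.02, 1.0, 0.007], [0.009, 0.007, -1.0], [-1.0, 0.02, -0.009]]
tool delta mm [ 2.8 -2.8  7.6]
```

View pics/w5.png

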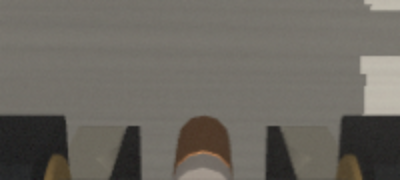

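The vial stands upright, centred between the fingers (cap near column 282). Gripping it and lifting.

Request:
arm_command(
  commands=[2,-3,0,0,0,0,0,0,0,0,0,0,0,0,0],
)

```text
clock: 7.38
tool_pos: [0.4459, -0.0456, 0.0187]
orientation: [113.9, 88.7, 24.3]
force: [-0.1, 0.3, 0.6]
opening: 0.0148
```

Request:
arm_command(
  commands=[-50,0,0,0,0,-50,0,0,0,0,0,5,-60,0,0,0,5,-60,0,0,0,5,-60,0,0],
)

```text
clock: 8.0
tool_pos: [0.4587, 0.1349, 0.124]
orientation: [117.3, 88.7, 27.2]
force: [1.1, -0.3, -0.6]
opening: 0.015
```

```bash
python3 -c "
from h import *
delta([.465,.260,.12])"
```

```text
pos [0.4587 0.1349 0.124 ] open 0.015 clk 8.0
[[0.02, 1.0, -0.002], [0.01, -0.002, -1.0], [-1.0, 0.02, -0.01]]
tool delta mm [   5.3    6.  -125.1]
```

Request:
arm_command(
  commands=[0,3,-62,0,0,0,3,-60,0,0,0,0,0,0,0],
)

```text
clock: 8.38
tool_pos: [0.465, 0.2637, 0.1256]
orientation: [117.6, 88.6, 27.8]
force: [-0.8, -1.6, -0.6]
opening: 0.0153
```

```bash
python3 -c "
from h import *
delta([.465,.260,.021])"
```

```text
pos [0.465  0.2637 0.1256] open 0.0153 clk 8.375
[[0.021, 1.0, 0.003], [0.011, 0.002, -1.0], [-1.0, 0.021, -0.011]]
tool delta mm [104.5  -2.2   4.9]
```

Request:
arm_command(
  commands=[52,-2,4,0,0,36,0,0,0,0],
)

```text
clock: 8.62
tool_pos: [0.4664, 0.2631, 0.0381]
orientation: [121.7, 88.3, 32.0]
force: [-0.8, 0.4, -0.4]
opening: 0.0152
```

```bash
python3 -c "
from h import *
delta([.465,.260,.0215])"
```

```text
pos [0.4664 0.2631 0.0381] open 0.0152 clk 8.625
[[0.025, 1.0, 0.005], [0.016, 0.004, -1.0], [-1.0, 0.025, -0.016]]
tool delta mm [16.5 -1.8  3.4]
```

Request:
arm_command(
  commands=[16,-2,3,0,0,0,0,0,0,0],
)

```text
clock: 8.88
tool_pos: [0.4644, 0.2589, 0.0194]
orientation: [119.3, 88.5, 29.5]
force: [0.3, 1.3, 2.3]
opening: 0.0156
```

```bash
python3 -c "
from h import *
delta([.465,.260,.0215]);print(get_obs()['force'])"
```

```text
pos [0.4644 0.2589 0.0194] open 0.0156 clk 8.875
[[0.023, 1.0, 0.005], [0.013, 0.004, -1.0], [-1.0, 0.023, -0.013]]
tool delta mm [-2.1  0.7 -1.1]
[0.32077407 1.34894836 2.26442433]
```

Slight contact with the floor (2.3 N), so I release and rise.

Request:
arm_command(
  commands=[0,0,0,0,34,0,0,0,0,34,0,0,0,0,34],
)

```text
clock: 9.25
tool_pos: [0.4643, 0.2579, 0.0197]
orientation: [119.2, 88.5, 29.4]
force: [0.6, -0.6, 0.4]
opening: 0.0291
```

Request:
arm_command(
  commands=[-50,0,0,0,34,-62,0,0,0,60,-40,0,0,0,75,0,-20,58,0,75,0,-20,58,0,75],
)

```text
clock: 9.88
tool_pos: [0.4215, 0.1396, 0.175]
orientation: [117.2, 88.4, 27.6]
force: [0.3, -0.3, 0.4]
opening: 0.0629
```

Request:
arm_command(
  commands=[0,0,60,0,75,0,0,60,0,75,0,0,0,0,75],
)

```text
clock: 10.25
tool_pos: [0.4198, 0.0133, 0.1751]
orientation: [118.3, 88.2, 28.6]
force: [0.5, -0.2, -0.1]
opening: 0.066
```

```bash
python3 -c "
from h import *
delta([.5,-.24,.15])
a=snapshot('top')['frame'];b=snapshot('side')['frame']
a=cv2.resize(a[165:285,185:425],None,fx=3,fy=3,interpolation=cv2.INTER_CUBIC);b=cv2.resize(b[140:260,190:430],None,fx=2,fy=2)
b=cv2.copyMakeBorder(b,0,0,0,a.shape[1]-b.shape[1],cv2.BORDER_CONSTANT)
cv2.imwrite('pics/m.png',np.vstack([a,b])[:600])"
```

```text
pos [0.4198 0.0133 0.1751] open 0.066 clk 10.25
[[0.028, 1.0, 0.005], [0.015, 0.005, -1.0], [-0.999, 0.028, -0.015]]
tool delta mm [ 23.5  78.3 254.1]
```

View pics/m.png

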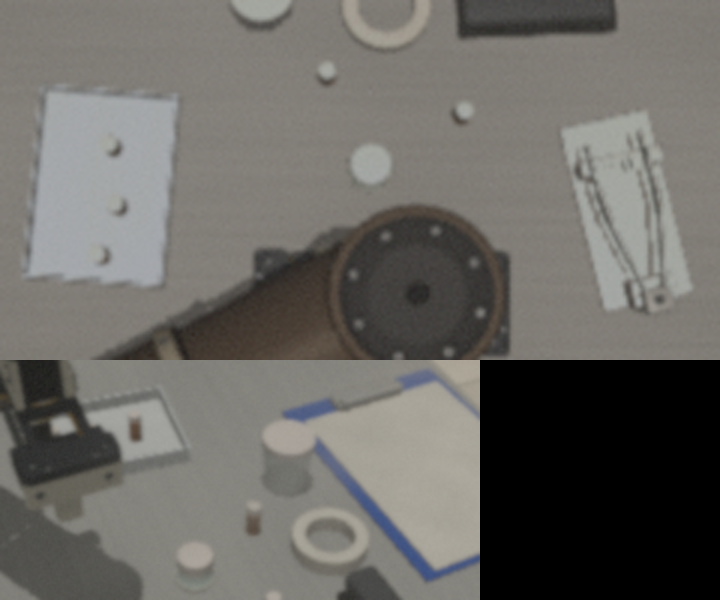

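Three caps now stand in the tray, at (112,146), (117,207) and (101,255), and the other two vials and the jar haven't moved. The forceps are next: I compute their pose roughly, then look with the wrist camera.

```bash
python3 -c "
from h import *
t=__import__('pickle').load(open('top.pkl','rb'))
q=lambda a:np.array(a)/6+[355,190]
r=ray(t,q([[105,105],[272,70],[365,430],[195,470]]),.006);print(r.round(4),r.mean(0))
b=ray(t,q([[300,448]]),.055);print(b)
d=(r[0]+r[1]-r[2]-r[3]);print('yaw',np.degrees(np.arctan2(d[1],d[0])))
"
```

```text
[[ 0.5912 -0.1691  0.006 ]
 [ 0.6088 -0.2476  0.006 ]
 [ 0.4412 -0.2879  0.006 ]
 [ 0.422  -0.209   0.006 ]] [ 0.51579613 -0.22839008  0.006     ]
[[ 0.43034589 -0.2469962   0.055     ]]
yaw 13.394318946155744
```

Request:
arm_command(
  commands=[0,5,55,-7.2,80,0,0,55,-7.2,80,0,0,55,0,80,0,-10,50,0,80,0,0,0,0,80],
)

```text
clock: 10.98
tool_pos: [0.4586, -0.1959, 0.1736]
orientation: [101.4, 87.9, 27.6]
force: [0.1, 0.3, -0.8]
opening: 0.07
```

```bash
python3 -c "
from h import *
delta([.49,-.24,.17])
s=snapshot('wrist');cv2.imwrite('pics/w6.png',s['frame']);__import__('pickle').dump(s,open('w6.pkl','wb'))"
```

```text
pos [ 0.4586 -0.1959  0.1736] open 0.07 clk 10.975
[[0.032, 0.96, 0.278], [0.017, 0.277, -0.961], [-0.999, 0.035, -0.007]]
tool delta mm [ 3.9 17.8 51.1]
```

View pics/w6.png

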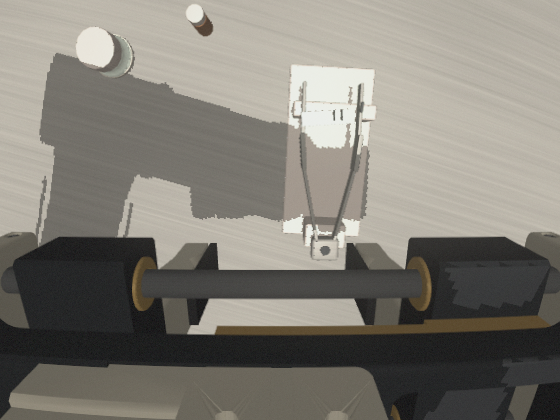

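```bash
python3 -c "
from h import *
s=__import__('pickle').load(open('w6.pkl','rb'))
P=ray(s,[[304.5,83],[361,84],[325,250],[305,120],[357,120],[316,238],[334,238]],.052)[:,:2];print(P.round(4))
m=(P[0]+P[1])/2;d=m-P[2];print('bridge->tip',np.hypot(*d),'yaw',np.degrees(np.arctan2(d[1],d[0])),'tipgap',np.hypot(*(P[0]-P[1])))
r=ray(s,[[290.5,66],[375,69],[358,235],[284,233]],.006);print(r.round(4))
e=r[0]+r[1]-r[3]-r[2];print('rest yaw',np.degrees(np.arctan2(e[1],e[0])))
d/=np.hypot(*d);g=m-d*.060;print('grip',g)
delta([*g,.15])"

```

```text
[[ 0.5703 -0.1843]
 [ 0.5835 -0.2312]
 [ 0.4312 -0.2474]
 [ 0.5408 -0.1937]
 [ 0.5538 -0.2375]
 [ 0.4403 -0.2355]
 [ 0.4451 -0.2519]]
bridge->tip 0.15101382467094465 yaw 15.230061984444337 tipgap 0.04870377230620667
[[ 0.59   -0.1671  0.006 ]
 [ 0.6114 -0.2485  0.006 ]
 [ 0.4434 -0.2882  0.006 ]
 [ 0.4229 -0.209   0.006 ]]
rest yaw 13.678619877516601
grip [ 0.51900396 -0.22352618]
pos [ 0.4586 -0.1947  0.1737] open 0.0702 clk 11.025
[[0.032, 0.96, 0.279], [0.017, 0.278, -0.96], [-0.999, 0.036, -0.007]]
tool delta mm [25.1 49.1 44.7]
```

Request:
arm_command(
  commands=[0,40,36,0,80,35,9,9,0,80,25,0,0,0,80,0,0,0,0,80],
)

```text
clock: 11.52
tool_pos: [0.5249, -0.2161, 0.1145]
orientation: [100.9, 87.8, 27.6]
force: [0.3, 0.3, 1.2]
opening: 0.07
```

```bash
python3 -c "
from h import *
s=snapshot('wrist');cv2.imwrite('pics/w7.png',s['frame']);__import__('pickle').dump(s,open('w7.pkl','wb'))
delta([.519,-.2235,.03])
print(proj(s,[[.5703,-.1843,.052],[.5835,-.2312,.052],[.519,-.2235,.058]]))"
```

```text
pos [ 0.5256 -0.2163  0.1157] open 0.0699 clk 11.575
[[0.036, 0.957, 0.288], [0.017, 0.288, -0.958], [-0.999, 0.039, -0.006]]
tool delta mm [ 85.3 -11.7   5.5]
[[256.2785854  154.74119299]
 [325.11129367 155.99951104]
 [288.23408179 238.92221549]]
```

View pics/w7.png

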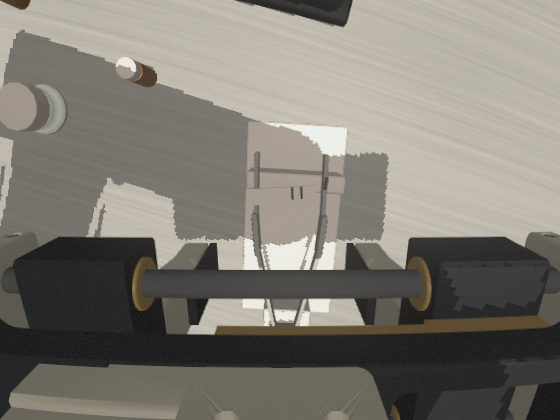

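The forceps tips are at (257,153) and (325,154), matching the prediction to 2 px. Descending to the grips.

Request:
arm_command(
  commands=[0,-11,5,1.5,80,50,0,0,0,80,33,0,0,0,80],
)

```text
clock: 11.95
tool_pos: [0.5236, -0.2225, 0.038]
orientation: [92.3, 87.1, 17.6]
force: [0.4, 0.5, -1.0]
opening: 0.07
```

```bash
python3 -c "
from h import *
delta([.519,-.2235,.03]);print(get_obs()['force'])"
```

```text
pos [ 0.5236 -0.2225  0.038 ] open 0.07 clk 11.95
[[0.049, 0.964, 0.263], [0.015, 0.263, -0.965], [-0.999, 0.051, -0.002]]
tool delta mm [ 7.8 -5.1 -0.2]
[ 0.43605802  0.53498908 -1.03361544]
```

Request:
arm_command(
  commands=[8,-5,0,0,70,0,0,0,0,60,0,0,0,0,52,0,0,0,0,48],
)

```text
clock: 12.45
tool_pos: [0.5193, -0.2241, 0.0331]
orientation: [90.8, 86.9, 16.0]
force: [0.9, 1.3, -1.0]
opening: 0.0436
```

Request:
arm_command(
  commands=[0,0,0,0,46,0,0,0,0,44],
)

```text
clock: 12.7
tool_pos: [0.52, -0.2242, 0.0343]
orientation: [90.0, 86.8, 15.2]
force: [-0.4, -0.2, -0.5]
opening: 0.0392
```

```bash
python3 -c "
from h import *
s=snapshot('wrist');cv2.imwrite('pics/w8.png',cv2.resize(s['frame'][90:290,180:400],None,fx=3.5,fy=3,interpolation=cv2.INTER_CUBIC)[:600,:800]);__import__('pickle').dump(s,open('w8.pkl','wb'))
delta([.519,-.2235,.03]);print(get_obs()['force'])"
```

```text
pos [ 0.52   -0.2242  0.0343] open 0.0387 clk 12.75
[[0.054, 0.964, 0.262], [0.015, 0.262, -0.965], [-0.998, 0.056, -0.0]]
tool delta mm [ 4.2 -1.  -1. ]
[0.29549342 0.2266278  0.06859026]
```

View pics/w8.png

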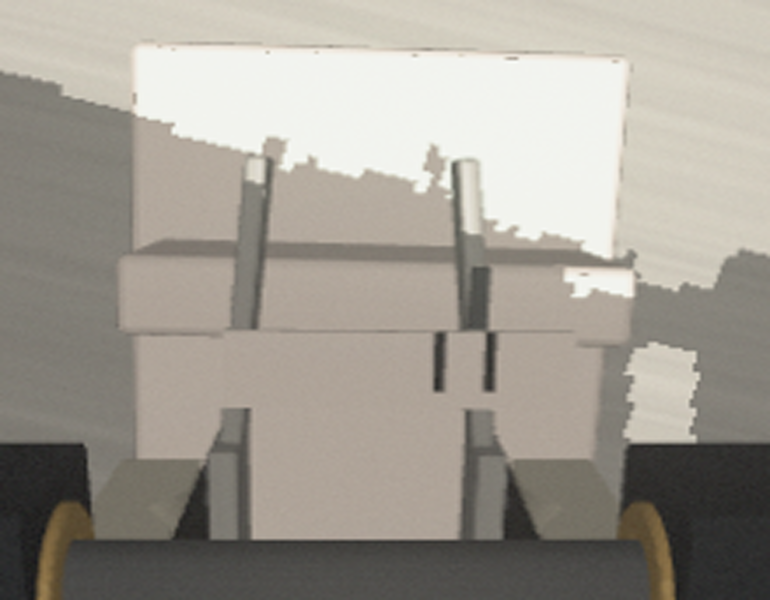

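The pointer is at column 480 and the lines are at 440 and 489 (middle 464), so the gap is about 24.6 mm. It needs about 1.5 mm more squeeze.

Request:
arm_command(
  commands=[2,0,0,0,42.5,0,0,0,0,42.5],
)

```text
clock: 13.0
tool_pos: [0.52, -0.2242, 0.032]
orientation: [90.2, 86.8, 15.4]
force: [0.2, 0.1, -0.3]
opening: 0.0371
```

```bash
cat > gap.py <<'E'
from h import *
import pickle
from plant import *
def rows(s,z=.05):
    # dark lines & pointer profile just above the tongue and on it
    g=cv2.cvtColor(s['frame'],cv2.COLOR_BGR2GRAY)
    return g
E
python3 -c "
from h import *
s0=__import__('pickle').load(open('w8.pkl','rb'))
P=ray(s0,[[180+270/3.5,90+165/3],[180+455/3.5,90+165/3]],.052);print('gap before',np.hypot(*(P[0]-P[1])[:2]))
s=snapshot('wrist')
for q in (s0,s):
  g=cv2.cvtColor(q['frame'],cv2.COLOR_BGR2GRAY)
  print('ptr',g[182:198:3,296:326].tolist());print('lines',g[203:218:4,296:326].tolist())
o=get_obs();print(o['opening'],o['force'],o['tool_pos'])
__import__('pickle').dump(s,open('w9.pkl','wb'))"
```

```text
gap before 0.024003672173640248
ptr [[170, 172, 171, 171, 169, 172, 172, 170, 170, 171, 171, 170, 172, 164, 130, 93, 105, 119, 103, 82, 85, 85, 84, 102, 147, 172, 172, 172, 171, 173], [169, 169, 168, 170, 172, 171, 168, 171, 169, 170, 170, 171, 170, 169, 148, 92, 99, 118, 103, 80, 83, 82, 84, 110, 155, 171, 170, 169, 170, 170], [168, 168, 170, 169, 170, 169, 167, 170, 170, 169, 169, 168, 170, 170, 149, 90, 100, 108, 92, 81, 82, 81, 80, 114, 156, 168, 169, 170, 169, 168], [167, 165, 167, 166, 166, 166, 168, 167, 169, 168, 168, 167, 168, 169, 151, 101, 97, 102, 89, 81, 80, 81, 83, 121, 166, 170, 168, 170, 170, 171], [166, 167, 166, 166, 166, 168, 165, 168, 167, 167, 169, 168, 168, 168, 153, 102, 94, 92, 78, 79, 80, 79, 82, 121, 169, 168, 167, 169, 166, 167], [167, 164, 166, 168, 167, 166, 166, 166, 165, 165, 166, 166, 166, 165, 155, 117, 89, 89, 80, 77, 82, 80, 88, 124, 166, 166, 166, 168, 167, 164]]
lines [[167, 168, 168, 164, 166, 164, 166, 150, 97, 62, 67, 118, 168, 166, 167, 166, 164, 169, 169, 167, 166, 167, 143, 60, 61, 98, 149, 167, 166, 167], [167, 167, 164, 164, 166, 166, 166,
[... 1274 characters left out ...]
 166, 166]]
lines [[169, 169, 167, 168, 168, 167, 169, 167, 169, 166, 147, 74, 58, 79, 130, 168, 168, 167, 165, 167, 169, 166, 169, 168, 169, 142, 64, 63, 99, 150], [167, 165, 167, 164, 167, 166, 167, 167, 166, 164, 146, 75, 64, 93, 146, 167, 167, 167, 168, 170, 167, 167, 166, 167, 157, 117, 63, 63, 117, 167], [167, 166, 165, 168, 165, 165, 166, 169, 165, 168, 145, 61, 58, 96, 146, 166, 166, 169, 165, 166, 166, 168, 167, 167, 148, 91, 63, 67, 123, 166], [167, 166, 166, 167, 165, 167, 166, 167, 166, 167, 144, 56, 56, 111, 165, 167, 165, 168, 166, 167, 168, 167, 167, 165, 144, 70, 60, 81, 130, 165]]
0.03724782746639561 [-0.53858951 -0.5705424  -0.93502498] [ 0.52007527 -0.22418293  0.03210932]
```

The pointer is within about 1 px of midway between the lines, a gap of about 21.5 mm. Lifting gently.

Request:
arm_command(
  commands=[-10,0,0,0,43,-20,0,0,0,43,-30,0,0,0,43,-30,0,0,0,43,-20,0,0,0,43],
)

```text
clock: 13.68
tool_pos: [0.5129, -0.2258, 0.1459]
orientation: [91.0, 87.0, 16.2]
force: [-0.1, -0.2, -1.3]
opening: 0.0378
```

```bash
python3 -c "
from h import *
s=snapshot('wrist')
__import__('pickle').dump(s,open('w10.pkl','wb'))
cv2.imwrite('pics/w10.png',cv2.resize(s['frame'][90:290,180:400],None,fx=3.5,fy=3,interpolation=cv2.INTER_CUBIC)[:600,:800])
delta([.472,.242,.14]);print(get_obs()['force'])"
```

```text
pos [ 0.5142 -0.2263  0.1486] open 0.0379 clk 13.725
[[0.054, 0.963, 0.263], [0.014, 0.262, -0.965], [-0.998, 0.056, 0.001]]
tool delta mm [  12.7   81.8 -462.9]
[ 0.01454669 -0.23793842  2.30437328]
```

Picture limit reached, so I check numerically: compare the forceps' image against the gripped view before the lift.

```bash
rm -f loc.py gap.py; cat > mark.py <<'E'
from h import *
import sys,pickle
def mark(s,ref):
    "shift of the tongue lines against the reference, and the pointer offset from their middle in px"
    g=cv2.cvtColor(s['frame'],cv2.COLOR_BGR2GRAY); r=cv2.cvtColor(ref['frame'],cv2.COLOR_BGR2GRAY)
    t=r[195:222,300:330]; m=cv2.matchTemplate(g[150:250,250:380],t,cv2.TM_CCOEFF_NORMED)
    _,v,_,l=cv2.minMaxLoc(m); print('match',round(v,3),'shift',l[0]+250-300,l[1]+150-195)
    dx,dy=l[0]-50,l[1]-45
    for y in (189,192,195,205,209,213):
        print(y+dy,296+dx,g[y+dy,296+dx:332+dx].tolist())
    print('opening',get_obs()['opening'])
E
python3 -c "
from mark import *
mark(pickle.load(open('w10.pkl','rb')),pickle.load(open('w9.pkl','rb')))"
```

```text
match 0.909 shift -1 0
189 295 [170, 170, 170, 168, 172, 171, 171, 170, 167, 169, 171, 170, 170, 152, 102, 97, 107, 87, 77, 78, 79, 80, 122, 168, 171, 170, 169, 172, 171, 169, 168, 160, 140, 131, 133, 167]
192 295 [167, 170, 170, 169, 168, 169, 171, 171, 169, 170, 171, 170, 170, 157, 116, 93, 97, 78, 80, 79, 80, 81, 122, 170, 171, 170, 172, 169, 170, 169, 165, 151, 134, 131, 164, 201]
195 295 [170, 170, 170, 170, 169, 170, 169, 170, 169, 170, 168, 169, 169, 157, 119, 92, 91, 78, 81, 79, 79, 81, 127, 170, 169, 168, 169, 170, 169, 170, 165, 145, 127, 130, 129, 163]
205 295 [169, 170, 169, 168, 168, 168, 170, 168, 168, 167, 159, 124, 62, 70, 118, 169, 168, 167, 166, 167, 168, 168, 168, 167, 167, 146, 73, 61, 84, 133, 168, 167, 168, 168, 166, 167]
209 295 [169, 168, 166, 168, 167, 167, 169, 168, 168, 168, 151, 94, 64, 71, 120, 168, 167, 169, 167, 167, 166, 168, 169, 168, 169, 142, 62, 57, 98, 149, 167, 168, 167, 167, 168, 166]
213 295 [167, 168, 168, 167, 168, 169, 168, 167, 168, 168, 147, 74, 61, 82, 130, 168, 167, 167, 167, 168, 167, 167, 169, 168, 157, 119, 62, 61, 115, 168, 167, 167, 168, 168, 169, 167]
opening 0.03787971997625044
```

The forceps are held in the air, and the pointer (column 19.3) sits at the middle of the lines (19.5), so the gap is about 22 mm. Carrying over to the tray.

Request:
arm_command(
  commands=[0,3,-15,0,43,0,5,-30,0,43,0,7,-40,0,43,0,7,-40,0,43,0,7,-40,0,43],
)

```text
clock: 14.35
tool_pos: [0.4967, -0.0548, 0.1492]
orientation: [89.3, 86.9, 14.2]
force: [0.7, 0.2, -1.1]
opening: 0.0377
```

Request:
arm_command(
  commands=[0,7,-40,0,43,0,7,-40,0,43,0,7,-40,0,43,0,7,-40,0,43,0,7,-40,0,43],
)

```text
clock: 14.98
tool_pos: [0.4736, 0.1559, 0.149]
orientation: [89.2, 87.0, 14.2]
force: [0.4, -0.5, -1.2]
opening: 0.0379
```

```bash
python3 -c "
from mark import *
delta([.472,.242,.13])
mark(snapshot('wrist'),pickle.load(open('w9.pkl','rb')))"
```

```text
pos [0.4736 0.1559 0.149 ] open 0.0379 clk 14.975
[[0.05, 0.965, 0.259], [0.013, 0.259, -0.966], [-0.999, 0.052, 0.001]]
tool delta mm [ 20.   19.8 -83.6]
match 0.85 shift 0 0
189 296 [111, 114, 110, 113, 112, 112, 114, 112, 113, 113, 114, 113, 104, 80, 83, 86, 73, 64, 66, 65, 66, 80, 107, 114, 113, 116, 116, 115, 115, 112, 115, 116, 113, 145, 178, 179]
192 296 [114, 110, 113, 111, 114, 116, 115, 115, 115, 113, 114, 114, 107, 87, 78, 83, 76, 66, 64, 68, 68, 89, 113, 112, 109, 112, 112, 112, 114, 115, 114, 115, 142, 177, 178, 178]
195 296 [110, 110, 110, 113, 111, 109, 110, 110, 111, 109, 110, 114, 107, 88, 75, 70, 66, 62, 68, 66, 62, 89, 111, 112, 113, 112, 111, 115, 114, 113, 113, 112, 113, 138, 175, 175]
205 296 [147, 146, 145, 147, 147, 147, 145, 147, 146, 138, 103, 46, 49, 99, 148, 145, 147, 145, 147, 146, 146, 147, 144, 144, 127, 64, 49, 69, 116, 145, 146, 147, 147, 146, 148, 147]
209 296 [145, 146, 146, 148, 145, 145, 146, 145, 147, 132, 81, 49, 55, 104, 145, 148, 145, 148, 147, 147, 145, 145, 145, 146, 125, 49, 47, 84, 127, 145, 146, 147, 146, 145, 146, 146]
213 296 [145, 145, 145, 146, 147, 145, 145, 146, 148, 134, 81, 47, 56, 102, 148, 145, 147, 146, 147, 146, 147, 146, 146, 146, 126, 48, 48, 86, 128, 145, 147, 145, 146, 147, 147, 148]
opening 0.037803811708314615
```

Request:
arm_command(
  commands=[0,7,-35,0,43,5,7,-30,0,43,5,6,-15,0,43,0,0,0,0,43],
)

```text
clock: 15.52
tool_pos: [0.4696, 0.2463, 0.1382]
orientation: [88.5, 87.1, 13.8]
force: [-0.7, -0.9, -0.9]
opening: 0.0378
```

Request:
arm_command(
  commands=[0,0,0,0,43,0,0,0,0,43,0,0,0,0,43,0,0,0,0,43,0,0,0,0,43],
)

```text
clock: 16.15
tool_pos: [0.4695, 0.2437, 0.1383]
orientation: [88.4, 87.1, 13.5]
force: [0.1, 0.9, -1.8]
opening: 0.0381
```

```bash
python3 -c "
from mark import *
delta([.472,.242,.13])
s=snapshot('wrist');mark(s,pickle.load(open('w9.pkl','rb')))
o=get_obs();M=R.from_euler('xyz',o['orientation'],degrees=True).as_matrix()
g=o['tool_pos'];print('tips mid',g+M[:,1]*.06-M[:,0]*.019, o['qvel'].round(2))
# tips by ray: tips in w9 around px -> same px now
P=ray(s,[[180+270/3.5,145],[180+455/3.5,145]],g[2]+.02);print(P)
t=snapshot('top');u=proj(t,[[.574,.252,.043],[.51,.242,.043],[.464,.259,.043],[.6383,.0535,.04],[.6025,-.0743,.04],[.55,.011,.036]]);gr=cv2.cvtColor(t['frame'],cv2.COLOR_BGR2GRAY)
for q in u.round().astype(int): print(q,gr[q[1]-2:q[1]+3,q[0]-4:q[0]+5].max(), gr[q[1],q[0]-6:q[0]+7].tolist())"
```

```text
pos [0.4695 0.2437 0.1383] open 0.0381 clk 16.15
[[0.048, 0.964, 0.261], [0.012, 0.261, -0.965], [-0.999, 0.05, 0.001]]
tool delta mm [8.4 1.6 2.3]
match 0.916 shift 0 0
189 296 [143, 140, 141, 139, 139, 137, 141, 140, 141, 141, 138, 141, 127, 86, 83, 88, 76, 66, 69, 67, 69, 95, 132, 142, 138, 140, 144, 143, 142, 145, 148, 149, 147, 141, 142, 142]
192 296 [141, 141, 141, 136, 139, 139, 139, 138, 141, 140, 140, 143, 128, 97, 79, 83, 74, 69, 68, 68, 66, 102, 139, 138, 140, 143, 141, 144, 143, 146, 148, 145, 143, 141, 142, 135]
195 296 [139, 139, 136, 137, 138, 140, 139, 137, 140, 144, 138, 138, 129, 96, 78, 74, 64, 66, 66, 67, 67, 100, 139, 141, 144, 140, 141, 144, 147, 147, 143, 144, 141, 141, 136, 117]
205 296 [145, 146, 143, 145, 146, 144, 146, 144, 145, 139, 103, 51, 50, 96, 145, 147, 145, 144, 145, 145, 145, 147, 144, 144, 127, 63, 49, 69, 113, 145, 146, 145, 145, 146, 144, 146]
209 296 [144, 146, 144, 144, 146, 147, 145, 145, 145, 133, 80, 52, 56, 102, 145, 144, 145, 145, 144, 145, 145, 148, 143, 146, 122, 49, 53, 84, 127, 145, 145, 146, 146, 146, 147, 145]
213 296 [146, 144, 145, 145, 146, 145, 145, 147, 144, 131, 81, 51, 66, 111, 142, 145, 143, 145, 146, 144, 143, 146, 145, 145, 123, 49, 47, 82, 129, 145, 145, 146, 144, 145, 144, 147]
opening 0.0378588355156709
tips mid [0.52637971 0.2591713  0.16028597] [ 0.15  0.1   0.06 -0.03  0.07  0.08]
[[0.52563075 0.26936531 0.15832388]
 [0.53177887 0.24662415 0.15832388]]
[221 210] 171 [168, 168, 166, 167, 168, 164, 160, 161, 162, 165, 166, 167, 169]
[224 233] 112 [41, 43, 74, 112, 108, 66, 43, 42, 50, 50, 54, 51, 56]
[217 250] 116 [61, 46, 40, 36, 41, 36, 37, 42, 76, 109, 106, 72, 47]
[293 188] 168 [129, 128, 128, 132, 150, 164, 168, 168, 165, 148, 134, 129, 126]
[340 201] 169 [126, 114, 111, 142, 164, 167, 166, 164, 154, 137, 128, 128, 128]
[309 220] 169 [167, 169, 167, 167, 167, 167, 166, 168, 168, 168, 167, 163, 142]
```

```bash
python3 -c "
from plant import *
print(close_job())"
```

```text
the job is handed in; nothing more can be done
None
```

I stood two bench vials in the tray, making three, then lifted the forceps and handed the job in holding them over the tray at about a 22 mm tip gap. It took about 16 s of the 61 s allowed.

- **Vials:** After the second placing, the top view showed three white caps in the tray, with the other two vials and the jar still in place. The later forceps carry passed well above them. On the second vial the first grip looked off-centre along the pads, so I opened, shifted about 8 mm and regripped.
- **Forceps:** At the end the pointer stood within about 1 px of midway between the lines. Finger opening was a steady 37.9 mm, and the pointer position stayed constant through the carry and the final hold. The tips were at about (0.526, 0.259, 0.16) m, about 4 mm from the tray centre and well above the vials.

**Checks that disagreed or could not be made:**
- A direct pixel measurement of the tip gap gave about 23.5 mm, against about 22 mm from the pointer. Both are inside the 18.5 to 25.5 mm limits.
- The tool drifted to about 3° of tilt, which does not matter for this hold.
- The picture limit was reached after the lift, so the later checks were numeric only. The arm hid the tray vials from the top camera at the end. The other two vials and the jar still showed bright at their starting places. I did not check the tape, cup, stapler and bottle separately at the end.

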